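# Crank the specimen lift to its set height and bolt it there

### The arm

A 7-joint arm with a two-finger parallel gripper is mounted at the origin on a cart in front of the work surface, level with it; the furniture and walls round the work are solid. World frame = base frame: x ahead of the robot, y to its left, z up, the work surface at z = 0. Lengths are in m, angles in rad, forces in N, time in s.
With the tool pointing down it reaches from about 0.425 to 0.925 m from the base axis. Payload 6.8 kg.
Tool frame: the origin (TCP) lies at the very end of the fingers, on their centre line; the grasp point (between the pads) lies 19 mm behind it; z points along the fingers, y is the line along which they close (so a half turn about z gives the same grasp; the last joint's range is limited). The gripper opens to 85 mm and grips with 20 to 120 N. Pads are 22 mm wide; open, the fingers measure 114 mm over their backs; the gripper's body (76 mm by 85 mm) begins 54 mm behind the grasp point. The pads swing forward as they close: fully open they stand 13 mm farther back than shut.
Start: joints at [1.089, 0.477, 0.022, 1.555, -0.011, 1.109, -0.083], TCP at [0.246, -0.628, 0.206] pointing down, gripper open.
Joint ranges: [-2.96, 2.96], [-0.34, 2.1], [-1.41, 1.46], [0.24, 2.44], [-1.37, 4.51], [0.17, 1.92], [-2.96, 2.96]. Speed limits (rad/s): [2.39, 2.39, 3.14, 3.14, 3.14, 3.14, 3.14].

### API

Orientations are given as a unit quaternion [w, x, y, z].
In Python, from station import bot gives the robot as it stands.
- The arm moves only by the shell command python3 nudge.py [FORCE], which reads ROWS from standard input. ROWS is a JSON list of rows, 1 to 20 of them, each of 5 numbers: dx, dy, dz in shares of the most that a row can go, 1 being 50 mm, then a turn about the tool's z in parts of the range, where 1.0 means 4 rad, then the opening from 0.0 (shut) to 1.0 (fully open); each row shifts and turns the commanded pose from where the row before left it, along the tool's axes as they then stand; what a row does not reach is not made up. A row lasts 1/10 s, in which the tool goes at most 0.05 m and 0.15 rad, less where a joint would pass 70% of its speed; a pose out of reach is approached as far as the arm can. The fingers move at their own pace and stop on an object; FORCE is the grip in N (left out, the last holds). Time passes only in rows, so rows that do not move let the fingers close. It prints the time, the measured TCP pose, the force, the opening and the grip force at its end. Input that does not fit is refused with a message, and nothing moves.
- bot.get_obs(): the state, without advancing time (a new reading comes with each control period).
- bot.read_camera(name): name is "scene" or "top" or "wrist"; returns the picture (384x512x3 uint8, blue, green, red); there is no depth.
- bot.camera_info(name): a dict with "vertical_fov" (degrees; the focal length in pixels is half the picture's height over the tangent of half this angle, whatever the lens; pixels are square), "cx", "cy" (the principal point, pixels), "k1" (the pictures are not rectified: a ray, as slopes to the right and down, at radius r is drawn at 1 + k1 r^2 times it, then the intrinsics apply), "view" (4x4, takes a point from world to camera coordinates); the wrist camera has in their place "hand_eye" (4x4, takes a point from camera to tool coordinates, whose origin is the TCP and whose axes are the flange's). Camera axes: x right, y up, looking along -z (the intrinsics and any distortion apply to the point x, -y, -z); pixel columns grow to the right and rows downward; lengths in m; the calibration is good to about 2 mm. A picture is of the moment at which its call begins: read the wrist's pose just before it. camera_info takes no time and is no camera call.
- bot.hand_in(): hands the job in; it is judged then, once.
The state is a dict: "t": time; "q": joint angles; "joint_vel": joint speeds; "joint_torque": joint torques, N m; "eef_pos": TCP position; "tool_rot": TCP orientation; "contact_force": force on the tool from outside, world axes, zero at the start; "torque": the same for the moment, N m; "gripper_width": opening from 0.0 (shut) to 1.0 (fully open); "grasp_force": force on a finger pad.
Only numpy, scipy, OpenCV 4.12 (cv2) and the standard library are available. Lean on these libraries where they do the work, as an engineer would, in place of code of your own. Each camera call takes 0.05 s, during which the arm holds its last target. There are 200 camera calls.

### The job

Turn the black crank handle of the specimen lift to wind the platform up until its red-knobbed sliding bolt is level with the hole in the brass keeper. Then let go of the crank and push the bolt by its red knob fully home through the keeper, and leave it locked. Leave the timer, the tape roll and the swab carton around the lift where they are.

Things in the scene. Friction and masses are not known exactly. Their poses are not given: they have to be found in the camera images.
- lift: grey base plate of the lift, 130 x 360 x 19 mm, fixed; origin under its centre. x runs across the plate (at zero yaw away from the robot), y along it: crank tower at y = +125 mm, keeper at y = -149 mm. Between them the aluminium platform, 70 x 270 mm, carries a steel dish (66 mm wide, 16 mm high, fixed but free to turn) at y = +33 mm
- crank (a joint): crank angle, rad, growing counter-clockwise seen from above. One such turn (2 pi) raises the platform 16 mm; clockwise lowers it. Range -0.2 to 17.8 with stops; starts at 0 to 4; at 0 the crank arm points to the lift's -x. Holds where left (friction 0.12 N m, about 3 N at the grip). The platform cannot be moved except by the crank
- crank_axis (a point): point on the crank's vertical axis, 194 mm above the table, level with grip. The tower under the crank (two posts with a grey bridge, 124 x 36 mm) is 136 mm high; the crank arm reaches 163 mm
- grip (a point): the crank's upright black round grip, 20 mm thick, from 159 to 214 mm above the table, 50 mm off the crank's axis, always vertical. It spins freely on its own pin, so a gripper can hold it and carry it round the circle without turning itself. The point is on its centre line, 194 mm above the table
- platform (a joint): height of the platform above its lowest position, m (0 to 0.046); its deck is at 60 mm above the table plus this, the bolt's axis 14 mm above the deck
- bolt (a joint): travel of the bolt towards the keeper, m: 0 fully withdrawn, 0.040 fully home against its stop. It starts at 0 to 6 mm, stays where it is left and takes about 3 N to push. From about 10 mm on its tip meets the keeper: it passes only if it is level with the hole
- bolt_tip (a point): the tip of the bolt, a steel rod 12 mm thick with a tapered end, riding on the platform; it slides to the lift's -y, straight towards the keeper hole. The point is on the rod's axis, 70 mm ahead of the knob
- bolt_knob (a point): middle of the bolt's red upright knob, 18 mm thick and 27 mm high, 34 mm above the rod's axis; pushed to the lift's -y it takes the bolt home. The guides beside the rod end 26 mm below this point; nothing stands higher than that within 55 mm behind the knob (+y side)
- keeper_hole (a point): centre of the 20 x 20 mm square hole in the brass keeper plate (48 mm wide, 14 mm thick along the lift's y, 24 mm up and 48 mm down from this point), clamped at the set height, 100 to 112 mm above the table; axes as the lift's. Its mast, 16 mm square, 140 mm high, stands 46 mm to the +x side
- kitchen_timer: white bench timer with coloured buttons, 64 x 64 x 19 mm, loose; origin under its centre; a bystander
- teal_tape: teal roll of tape lying flat, 61 mm wide, 18 mm high, loose; origin under its centre; a bystander
- swab_carton: flat white and blue swab carton, 110 x 62 x 26 mm, loose; origin under its centre; a bystander

How it is judged:
On the way:
1. the platform is wound up until the bolt is level with the keeper hole (within 4 mm), with the bolt still out of the keeper (z of bolt_tip in the frame of keeper_hole between -0.004 and 0.004 m and value of joint bolt below 0.012 m), for 0.2 s.
At the end, for the whole second after the job is handed in: the platform stands still with the bolt level with the keeper hole within 4 mm and pushed home through the keeper (at least 36 of its 40 mm travel) (z of bolt_tip in the frame of keeper_hole between -0.004 and 0.004 m and value of joint bolt above 0.036 m and velocity of joint crank between -0.05 and 0.05 rad/s); the robot touches nothing.
It fails at once if the timer, tape roll or swab carton is displaced by more than 20 mm (distance of any of kitchen_timer, teal_tape, swab_carton from where it was at the start of the episode above 0.02 m).
It also fails if it takes over 72 s, if anything falls off the work surface, if the arm or the gripper's body presses on something with over 40 N, if the wrist force passes 120 N, or if a joint passes its speed limit or range.

## Working session

There is one attempt and no reset: what is moved stays moved. The work goes in short steps, Python scripts to look and compute and a shell command to move; the robot and the scene stay as the last step left them, time stands still between calls to the robot, and variables do not carry over. Pictures are saved under pics/ and viewed, at most 10 in all, crops included, and the job is handed in when it is done.

```bash
ls; mkdir -p pics
python3 - <<'E'
from station import bot
import cv2,json
o=bot.get_obs();print({k:(v.tolist() if hasattr(v,'tolist') else v) for k,v in o.items()})
for n in("scene","top"):
    cv2.imwrite(f"pics/{n}0.png",bot.read_camera(n)); i=bot.camera_info(n);print(n,i)
print(bot.camera_info("wrist"))
E
```

```text
nudge.py
pics
station.py
{'t': 0.0, 'q': [1.0889238247839719, 0.47782942471687245, 0.02237963688320319, 1.5564514334714226, -0.011509061052174169, 1.1092751153938167, -0.08306806844944548], 'joint_vel': [-0.0006119449999852923, -0.0008801456625881468, 0.0019874206024266716, -0.00045609476791928024, 0.0007673614541248236, -0.00016246948692037847, -0.0010838125062989088], 'joint_torque': [0.00043865789848496206, -59.645129442214966, 1.6080114617943764, -28.119898438453674, 0.012462754966691136, 0.009229076094925404, -5.7457134516880615e-06], 'eef_pos': [0.24619415221437316, -0.6278215889023947, 0.20460686749381746], 'tool_rot': [-0.0008847192252918299, 0.9825858152341584, 0.18580708881398192, -0.0002423200145886837], 'contact_force': [-0.11837189522225537, 0.11068153902630282, 0.332594682578127], 'torque': [0.014853682591769014, -0.03408574459740261, -0.020174911416956057], 'grasp_force': 0.0, 'gripper_width': 1.0015516141102938}
scene {'vertical_fov': 57.93395542001555, 'cx': 252.77004628380644, 'cy': 187.25845613328804, 'k1': 0.022612939369932496, 'view': array([[-0.89311582, -0.4497
[... 360 characters left out ...]
848, -0.99975928, -0.00550503, -0.01103845],
       [ 0.99204892,  0.02039085,  0.12418996, -0.48935169],
       [-0.12404781, -0.00809886,  0.99224319, -1.33292122],
       [ 0.        ,  0.        ,  0.        ,  1.        ]])}
{'vertical_fov': 62.583533145557695, 'cx': 255.65216820629098, 'cy': 193.53354608777528, 'k1': -0.08169010650065472, 'hand_eye': array([[ 7.66297807e-04,  9.61556449e-01,  2.74606279e-01,
         6.93557310e-02],
       [ 9.99999701e-01, -7.64208601e-04, -1.14592680e-04,
        -2.21033421e-04],
       [ 9.96691498e-05,  2.74606285e-01, -9.61556747e-01,
        -1.67399090e-01],
       [ 0.00000000e+00,  0.00000000e+00,  0.00000000e+00,
         1.00000000e+00]])}
```

View pics/scene0.png

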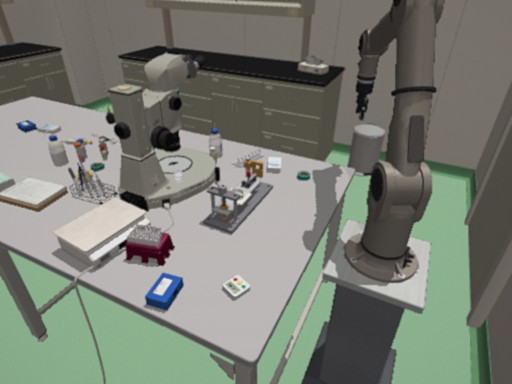

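View pics/top0.png

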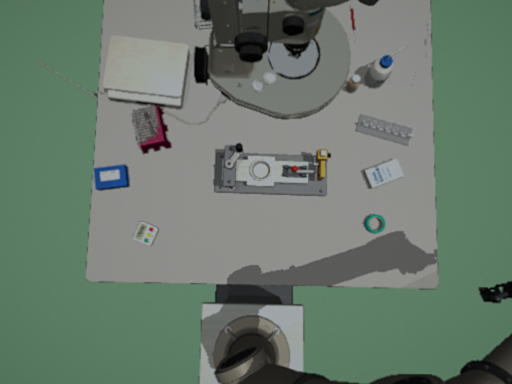

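The scene view shows the lift with the keeper end at about (257,168) and the crank at (225,200). The top view shows the crank grip at about (239,147), the red knob at (294,169) and the keeper at (322,163). I'll enlarge both.

Run:
```python
import cv2,numpy as np
a=cv2.imread("pics/top0.png")[135:205,205:335]; b=cv2.imread("pics/scene0.png")[145:230,195:290]
a=cv2.resize(a,None,fx=6,fy=6,interpolation=2);b=cv2.resize(b,None,fx=6,fy=6,interpolation=2)
cv2.imwrite("pics/tc.png",a);cv2.imwrite("pics/sc.png",b)
```

```text
(no output)
```

View pics/tc.png

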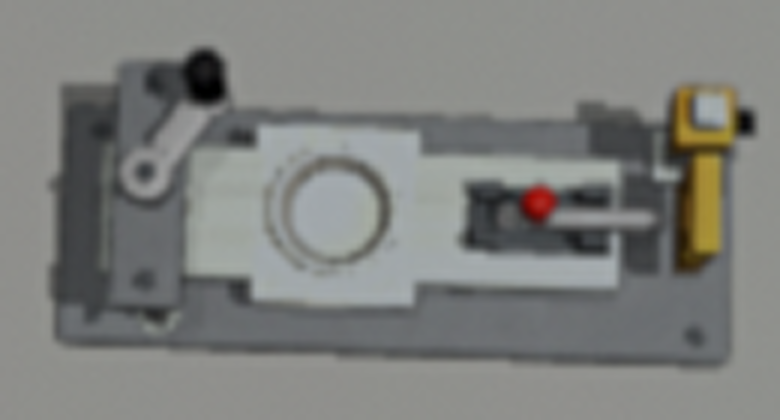

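View pics/sc.png

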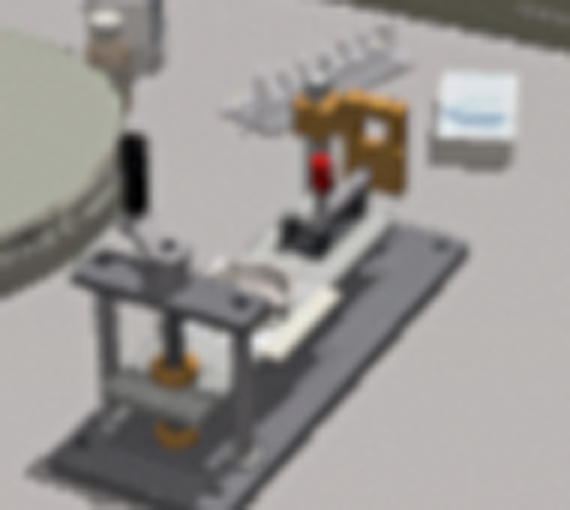

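The top crop shows the grip top at (205,68), the hub at (145,171), the knob at (540,203) and the rod tip at (655,217). The scene crop shows the grip from (131,137) to (133,213), the knob at (320,172) and the keeper hole at (376,130). Next I fit the lift model to these.

```bash
cat > h.py <<'E'
import numpy as np
from station import bot
from scipy.optimize import least_squares
from scipy.spatial.transform import Rotation as R
def proj(n,P,V=None):
    i=bot.camera_info(n); V=i["view"] if V is None else V
    P=np.atleast_2d(P); c=P@V[:3,:3].T+V[:3,3]
    s=np.c_[c[:,0],-c[:,1]]/-c[:,2:3]; s=s*(1+i["k1"]*(s**2).sum(1,keepdims=True))
    f=192/np.tan(np.radians(i["vertical_fov"]/2))
    return s*f+[i["cx"],i["cy"]]
def Vwrist(o=None):
    o=o or bot.get_obs(); T=np.eye(4); q=o["tool_rot"]
    T[:3,:3]=R.from_quat([q[1],q[2],q[3],q[0]]).as_matrix(); T[:3,3]=o["eef_pos"]
    return np.linalg.inv(T@bot.camera_info("wrist")["hand_eye"])
def lift(p,L):  # p=x,y,yaw ; L lift-frame pts
    c,s=np.cos(p[2]),np.sin(p[2]); L=np.atleast_2d(L)
    return np.c_[p[0]+c*L[:,0]-s*L[:,1],p[1]+s*L[:,0]+c*L[:,1],L[:,2]]
def pts(p):
    x,y,yaw,a,kz,b,ky=p; h=a*.016/2/np.pi
    gx,gy=-.05*np.cos(a),.125-.05*np.sin(a)
    return dict(bl=[-.065,.18,.019],br=[-.065,-.18,.019],tl=[.065,.18,.019],hub=[0,.125,.17],
      gtop=[gx,gy,.214],gmid=[gx,gy,.187],gbot=[gx,gy,.160],
      knob=[0,ky-b,.108+h],ktop=[0,ky-b,.1215+h],tip=[0,ky-.07-b,.074+h],hole=[0,-.142,kz],
      k1=[.024,-.142,kz+.024],k2=[-.024,-.142,kz+.024],k3=[-.024,-.142,kz-.048])
E
python3 - <<'E'
from h import *
t=lambda X,Y:((X+.5)/6-.5+205,(Y+.5)/6-.5+135)
s=lambda X,Y:((X+.5)/6-.5+195,(Y+.5)/6-.5+145)
M=[("top","bl",t(58,345)),("top","br",t(728,362)),("top","tl",t(62,86)),("top","hub",t(145,171)),("top","gtop",t(205,66)),("top","ktop",t(540,200)),("top","tip",t(655,218)),
("scene","br",s(468,242)),("scene","gmid",s(132,174)),("scene","gtop",s(131,137)),("scene","knob",s(320,172)),("scene","hole",s(376,130)),("scene","k2",s(406,103)),("scene","tl",s(30,470))]
def f(p):
    L=pts(p); return np.concatenate([(proj(c,lift(p,L[k]))[0]-u) for c,k,u in M])
r=least_squares(f,[.53,-.03,0,2.4,.106,.003,-.03],loss="soft_l1",x_scale=[.1,.1,.1,1,.01,.01,.01])
print(r.x.round(4));
for m,e in zip(M,r.fun.reshape(-1,2)):print(m[:2],e.round(2))
p=r.x;L=pts(p)
for k in("gtop","knob","tip","hole","hub"):print(k,lift(p,L[k]).round(4))
E
```

```text
[ 0.5605 -0.0495 -0.0134  2.5425  0.1116  0.0293 -0.0361]
('top', 'bl') [-1.01 -0.71]
('top', 'br') [0.16 0.26]
('top', 'tl') [0.18 2.59]
('top', 'hub') [-0.59 -0.46]
('top', 'gtop') [-0.86 -0.38]
('top', 'ktop') [-1.18 -0.37]
('top', 'tip') [1.22 0.26]
('scene', 'br') [ 0.72 -0.96]
('scene', 'gmid') [ 0.53 -0.52]
('scene', 'gtop') [ 0.32 -0.81]
('scene', 'knob') [ 0.05 -0.  ]
('scene', 'hole') [-0.78 -0.4 ]
('scene', 'k2') [-0.61  0.37]
('scene', 'tl') [ 2.54 -3.  ]
gtop [[0.6031 0.0467 0.214 ]]
knob [[ 0.5596 -0.1149  0.1145]]
tip [[ 0.5587 -0.1849  0.0805]]
hole [[ 0.5586 -0.1915  0.1116]]
hub [[0.5622 0.0754 0.17  ]]
```

Careful with the scale: shifts go in shares of 50 mm and turns go in shares of 4 rad. That gives: -0.042 m is -0.84, 0.022 m is 0.44, 0.125 rad / 4 = 0.0313.

```bash
echo '[[0,0,-0.6,0.0313,1],[0,0,-0.6,0.0313,1],[0,0,-0.5,0.031,1],[0.44,-0.84,0,0,1],[0.44,-0.84,0,0,1],[0.44,-0.84,0,0,1],[0.44,-0.84,0,0,1],[0.44,-0.84,0,0,1],[0.44,-0.84,0,0,1],[0.44,-0.84,0,0,1],[0.44,-0.84,0,0,1],[0.44,-0.84,0,0,1],[0.44,-0.84,0,0,1],[0.44,-0.84,0,0,1],[0.44,-0.84,0,0,1],[0.44,-0.84,0,0,1],[0.44,-0.84,0,0,1],[0.44,-0.84,0,0,1],[0.44,-0.84,0,0,1],[0,0,0,0,1]]' | python3 nudge.py 60
echo '[[0,0,0,0,1],[0,0,0,0,1]]' | python3 nudge.py
python3 - <<'E'
from h import *; import cv2
o=bot.get_obs(); V=Vwrist(o); cv2.imwrite("pics/w1.png",bot.read_camera("wrist")); print(o["eef_pos"],o["tool_rot"]); np.save("V1.npy",V)
p=[ 0.5605,-0.0495,-0.0134,2.5425,0.1116,0.0293,-0.0361]
for k,v in pts(p).items(): print(k,proj("wrist",lift(p,v),V).round(0))
E
```

```text
t: 2.1
eef_pos: [0.5995, 0.052, 0.2898]
tool_rot: [-0.002, 1.0, 0.005, -0.0]
contact_force: [-0.7, 0.6, -0.4]
gripper_width: 1.0
grasp_force: 0.0
t: 2.3
eef_pos: [0.5982, 0.0419, 0.2902]
tool_rot: [0.001, 1.0, -0.001, -0.0]
contact_force: [-0.2, -0.5, 0.2]
gripper_width: 0.999
grasp_force: 0.0
[0.59819163 0.04191372 0.29016806] [ 5.43339932e-04  9.99999287e-01 -9.46253060e-04 -4.85964343e-04]
bl [[195. 222.]]
br [[432. 224.]]
tl [[192. 134.]]
hub [[221. 216.]]
gtop [[250. 187.]]
gmid [[250. 179.]]
gbot [[251. 173.]]
knob [[391. 201.]]
ktop [[396. 205.]]
tip [[433. 194.]]
hole [[452. 201.]]
k1 [[468. 187.]]
k2 [[460. 228.]]
k3 [[428. 208.]]
```

View pics/w1.png

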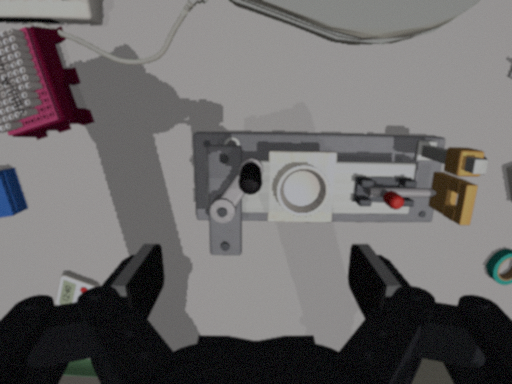

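The wrist view shows the grip top at about (250,185), the hub at (222,211), the knob at (396,200), the rod tip at (435,192), and base corners at (195,219), (432,220) and (192,132). I'll refine the fit with these.

Run:
```python
from h import *
V=np.load("V1.npy")
t=lambda X,Y:((X+.5)/6-.5+205,(Y+.5)/6-.5+135)
s=lambda X,Y:((X+.5)/6-.5+195,(Y+.5)/6-.5+145)
M=[("top","bl",t(58,345)),("top","br",t(728,362)),("top","hub",t(145,171)),("top","gtop",t(205,66)),("top","ktop",t(540,200)),("top","tip",t(655,218)),
("scene","br",s(468,242)),("scene","gmid",s(132,174)),("scene","gtop",s(131,137)),("scene","knob",s(320,172)),("scene","hole",s(376,130)),("scene","k2",s(406,103)),
("wrist","gtop",(250,184)),("wrist","hub",(222,211)),("wrist","ktop",(396,201)),("wrist","tip",(435,192)),("wrist","bl",(195,220)),("wrist","br",(433,220)),("wrist","tl",(193,133))]
def f(p):
    L=pts(p); return np.concatenate([(proj(c,lift(p,L[k]),V if c=="wrist" else None)[0]-u) for c,k,u in M])
r=least_squares(f,[.53,-.03,0,2.4,.106,.003,-.03],loss="soft_l1",x_scale=[.1,.1,.1,1,.01,.01,.01])
print(r.x.round(4));
for m,e in zip(M,r.fun.reshape(-1,2)):print(m[:2],e.round(1))
p=r.x;L=pts(p)
for k in("gtop","knob","tip","hole","hub"):print(k,lift(p,L[k]).round(4))
print(bot.get_obs()["eef_pos"])
```

```text
Traceback (most recent call last):
  File "h.py", line 6, in proj
    i=bot.camera_info(n); V=i["view"] if V is None else V
ValueError: time passes only in moves, steps and waits
```

```bash
sed -i 's/^def proj/import functools\ninfo=functools.cache(bot.camera_info)\ndef proj/; s/i=bot.camera_info(n)/i=info(n)/; s/bot.camera_info("wrist")/info("wrist")/' h.py
cat > fit.py <<'E'
from h import *
V=np.load("V1.npy")
t=lambda X,Y:((X+.5)/6-.5+205,(Y+.5)/6-.5+135)
s=lambda X,Y:((X+.5)/6-.5+195,(Y+.5)/6-.5+145)
M=[("top","bl",t(58,345)),("top","br",t(728,362)),("top","hub",t(145,171)),("top","gtop",t(205,66)),("top","ktop",t(540,200)),("top","tip",t(655,218)),
("scene","br",s(468,242)),("scene","gmid",s(132,174)),("scene","gtop",s(131,137)),("scene","knob",s(320,172)),("scene","hole",s(376,130)),("scene","k2",s(406,103)),
("wrist","gtop",(250,184)),("wrist","hub",(222,211)),("wrist","ktop",(396,201)),("wrist","tip",(435,192)),("wrist","bl",(195,220)),("wrist","br",(433,220)),("wrist","tl",(193,133))]
def f(p):
    L=pts(p); return np.concatenate([(proj(c,lift(p,L[k]),V if c=="wrist" else None)[0]-u) for c,k,u in M])
r=least_squares(f,[.53,-.03,0,2.4,.106,.003,-.03],loss="soft_l1",x_scale=[.1,.1,.1,1,.01,.01,.01])
print(r.x.round(4));
for m,e in zip(M,r.fun.reshape(-1,2)):print(m[:2],e.round(1))
p=r.x;L=pts(p)
for k in("gtop","knob","tip","hole","hub"):print(k,lift(p,L[k]).round(4))
print(bot.get_obs()["eef_pos"])
E
python3 fit.py
```

```text
[ 0.5631 -0.0503 -0.0122  2.5477  0.1106 -0.0085 -0.0736]
('top', 'bl') [-0.7 -1.4]
('top', 'br') [ 0.4 -0.6]
('top', 'hub') [-0.3 -1.3]
('top', 'gtop') [-0.6 -1.3]
('top', 'ktop') [-1.  -1.2]
('top', 'tip') [ 1.4 -0.6]
('scene', 'br') [ 0.2 -1.2]
('scene', 'gmid') [ 0.  -0.8]
('scene', 'gtop') [-0.2 -1. ]
('scene', 'knob') [-0.5 -0.2]
('scene', 'hole') [-1.3 -0.4]
('scene', 'k2') [-1.1  0.4]
('wrist', 'gtop') [0.3 0. ]
('wrist', 'hub') [-0.3  3.1]
('wrist', 'ktop') [0.9 1.7]
('wrist', 'tip') [-1.2 -0.1]
('wrist', 'bl') [1.  0.6]
('wrist', 'br') [0.3 2.3]
('wrist', 'tl') [-0.7 -1.1]
gtop [[0.6057 0.0462 0.214 ]]
knob [[ 0.5623 -0.1155  0.1145]]
tip [[ 0.5614 -0.1854  0.0805]]
hole [[ 0.5614 -0.1923  0.1106]]
hub [[0.5646 0.0746 0.17  ]]
[0.59822535 0.04153568 0.29036268]
```

Scaled: 0.04 m is 0.8, 0.007 m is 0.14.

```bash
echo '[[0.14,-0.09,0.4,0,1],[0,0,0.8,0,1],[0,0,0.72,0,1],[0,0,0.4,0,1],[0,0,0,0,0],[0,0,0,0,0],[0,0,0,0,0],[0,0,0,0,0],[0,0,0,0,0],[0,0,0,0,0],[0,0,0,0,0]]' | python3 nudge.py 60
```

```text
t: 3.45
eef_pos: [0.6067, 0.0477, 0.1764]
tool_rot: [0.0, 1.0, -0.0, 0.001]
contact_force: [-1.0, -0.8, 5.0]
gripper_width: 0.192
grasp_force: 58.5
```

Scaled: -0.0155 m is -0.31, -0.0154 m is -0.308.

```bash
echo '[[0.136,-0.282,0,0,0],[0.042,-0.31,0,0,0],[-0.056,-0.308,0,0,0],[-0.148,-0.276,0,0,0],[-0.226,-0.216,0,0,0]]' | python3 nudge.py; echo '[[-0.282,-0.136,0,0,0],[-0.31,-0.042,0,0,0],[-0.308,0.056,0,0,0],[-0.276,0.148,0,0,0],[-0.216,0.226,0,0,0]]' | python3 nudge.py; echo '[[0,0,0,0,0],[0,0,0,0,0]]' | python3 nudge.py
```

```text
t: 3.95
eef_pos: [0.5944, 0.1165, 0.1764]
tool_rot: [0.001, 1.0, -0.001, 0.002]
contact_force: [-1.6, -7.1, 7.6]
gripper_width: 0.193
grasp_force: 58.9
t: 4.45
eef_pos: [0.525, 0.1058, 0.1764]
tool_rot: [-0.001, 1.0, 0.0, 0.003]
contact_force: [5.3, -0.3, 3.9]
gripper_width: 0.19
grasp_force: 58.9
t: 4.65
eef_pos: [0.524, 0.104, 0.1763]
tool_rot: [0.0, 1.0, -0.001, 0.001]
contact_force: [-0.2, -2.3, 9.6]
gripper_width: 0.187
grasp_force: 59.7
```

Scaled: 0.0155 m is 0.31, 0.0154 m is 0.308.

```bash
echo '[[-0.136,0.282,0,0,0],[-0.042,0.31,0,0,0],[0.056,0.308,0,0,0],[0.148,0.276,0,0,0],[0.226,0.216,0,0,0],[0.282,0.136,0,0,0],[0.31,0.042,0,0,0],[0.308,-0.056,0,0,0],[0.276,-0.148,0,0,0],[0.216,-0.226,0,0,0],[0,0,0,0,0]]' | python3 nudge.py; echo '[[0.136,-0.282,0,0,0],[0.042,-0.31,0,0,0],[-0.056,-0.308,0,0,0],[-0.148,-0.276,0,0,0],[-0.226,-0.216,0,0,0],[-0.282,-0.136,0,0,0],[-0.31,-0.042,0,0,0],[-0.308,0.056,0,0,0],[-0.276,0.148,0,0,0],[-0.216,0.226,0,0,0],[0,0,0,0,0],[0,0,0,0,0]]' | python3 nudge.py
python3 - <<'E'
from h import *; import cv2
o=bot.get_obs(); V=Vwrist(o); im=bot.read_camera("wrist"); cv2.imwrite("pics/w2.png",im); np.save("V2.npy",V); 
sc=bot.read_camera("scene"); cv2.imwrite("pics/s2.png",sc)
p=[.5631,-.0503,-.0122,2.5477+3*np.pi,.1106,-.0085,-.0736]
print({k:proj("scene",lift(p,v)).round(0).tolist() for k,v in pts(p).items()})
c=cv2.resize(sc[145:210,215:290],None,fx=8,fy=8,interpolation=2); cv2.imwrite("pics/s2c.png",c)
E
```

```text
t: 5.75
eef_pos: [0.6078, 0.0496, 0.1764]
tool_rot: [-0.001, 1.0, 0.0, 0.002]
contact_force: [1.7, 1.0, 7.7]
gripper_width: 0.19
grasp_force: 59.6
t: 6.95
eef_pos: [0.524, 0.104, 0.1763]
tool_rot: [0.0, 1.0, -0.001, 0.001]
contact_force: [-1.6, -2.3, 9.5]
gripper_width: 0.188
grasp_force: 59.9
{'bl': [[231.0, 230.0]], 'br': [[273.0, 184.0]], 'tl': [[202.0, 220.0]], 'hub': [[222.0, 183.0]], 'gtop': [[228.0, 179.0]], 'gmid': [[228.0, 186.0]], 'gbot': [[228.0, 192.0]], 'knob': [[247.0, 168.0]], 'ktop': [[247.0, 165.0]], 'tip': [[255.0, 168.0]], 'hole': [[256.0, 166.0]], 'k1': [[251.0, 160.0]], 'k2': [[261.0, 162.0]], 'k3': [[261.0, 177.0]]}
```

View pics/s2c.png

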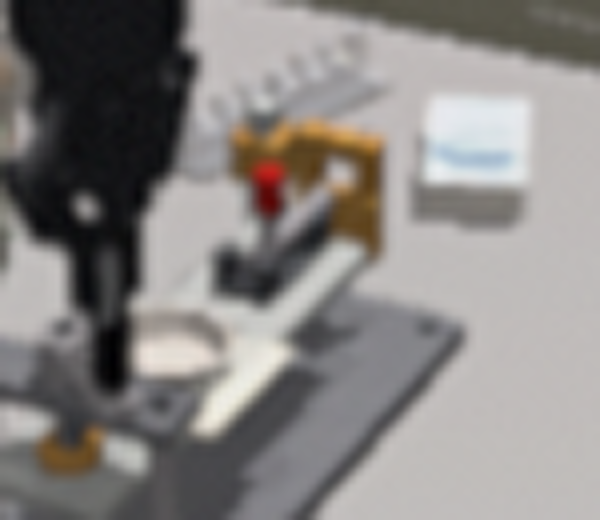

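The scene crop shows the rod tip at about (325,197) and the lit hole at (340,172), so the bolt is still a few mm low, as the fit predicts. I'll wind 7 more rows, let go, and measure up close.

Scaled: 0.0155 m is 0.31, 0.0154 m is 0.308.

```bash
echo '[[-0.136,0.282,0,0,0],[-0.042,0.31,0,0,0],[0.056,0.308,0,0,0],[0.148,0.276,0,0,0],[0.226,0.216,0,0,0],[0.282,0.136,0,0,0],[0.31,0.042,0,0,0],[0,0,0,0,0],[0,0,0,0,0],[0,0,0,0,0.7],[0,0,0,0,0.7],[0,0,0,0,0.7],[0,0,0,0,0.7]]' | python3 nudge.py
echo '[[0,0,-0.6,0,0.7],[0,0,-0.8,0,0.7],[0,0,-0.6,0,0.7],[0,0.8,0,0.0375,0.7],[0,0,0,0.0375,0.3],[0,0,0,0.0375,0],[0,0,0,0.0375,0],[0,0,0,0.0375,0],[0,0,0,0.0375,0],[0,0,0,0.0375,0],[0,0,0,0.0375,0],[0,0,0,0.0375,0],[0,0,0,0.0375,0],[0,0,0,0.0178,0],[0,0,0,0,0]]' | python3 nudge.py
```

```text
t: 8.35
eef_pos: [0.5651, 0.0266, 0.1742]
tool_rot: [0.0, 1.0, -0.0, -0.001]
contact_force: [-0.4, 0.2, -0.3]
gripper_width: 0.702
grasp_force: 0.0
t: 9.85
eef_pos: [0.5649, -0.0135, 0.2702]
tool_rot: [0.005, 0.755, -0.655, -0.003]
contact_force: [0.0, 0.3, -0.8]
gripper_width: 0.003
grasp_force: 0.0
```

```bash
cat > snap.py <<'E'
from h import *; import cv2,sys
n=sys.argv[1]; o=bot.get_obs(); im=bot.read_camera("wrist"); cv2.imwrite(f"pics/{n}.png",im); np.save(f"{n}.npy",Vwrist(o)); print(np.round(o["eef_pos"],4))
E
echo '[[0.8,0,0.4,0,0],[0.8,0,0.4,0,0],[0.45,0,0,0,0],[0,0,0,0,0],[0,0,0,0,0],[0,0,0,0,0]]' | python3 nudge.py; python3 snap.py v1; echo '[[0,0.8,0,0,0],[0,0.8,0,0,0],[0,0.8,0,0,0],[0,0,0,0,0],[0,0,0,0,0],[0,0,0,0,0]]' | python3 nudge.py; python3 snap.py v2
python3 -c "
import cv2,numpy as np
a=cv2.imread('pics/v1.png');b=cv2.imread('pics/v2.png')
cv2.imwrite('pics/v12.png',np.hstack([a[:,80:430],b[:,:350] if 0 else b[:,0:400]]))"
```

```text
t: 10.45
eef_pos: [0.5791, -0.1144, 0.23]
tool_rot: [0.003, 0.756, -0.655, -0.004]
contact_force: [0.5, 0.1, 0.0]
gripper_width: 0.001
grasp_force: 0.0
[ 0.5791 -0.1144  0.23  ]
t: 11.1
eef_pos: [0.4615, -0.1318, 0.2319]
tool_rot: [0.003, 0.756, -0.655, -0.003]
contact_force: [0.8, 1.1, 0.2]
gripper_width: -0.003
grasp_force: 0.0
[ 0.4615 -0.1318  0.2319]
```

View pics/v12.png

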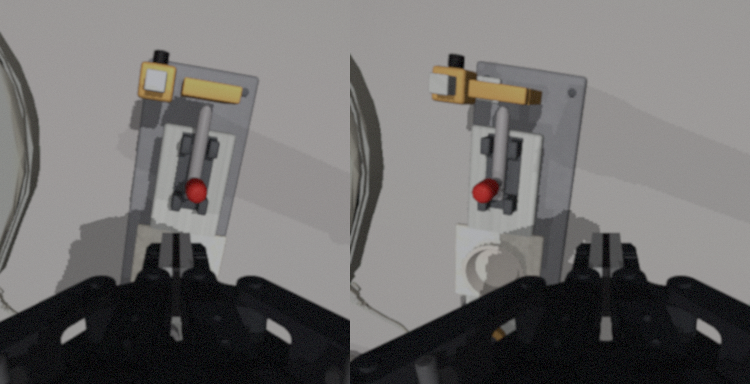

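Left (v1): keeper top at about (182–242, 80–102) and knob at (196,190). Right (v2): keeper and knob have shifted left by parallax. The yaw stopped 0.14 rad short. I'll enlarge both to measure.

```bash
python3 -c "
import cv2,numpy as np
f=lambda n,c:cv2.resize(cv2.imread(f'pics/{n}.png')[60:210,c:c+98],None,fx=4,fy=4,interpolation=2)
cv2.imwrite('pics/z.png',np.hstack([f('v1',235),f('v2',105)]))
for n in('v1','v2'):
  h=cv2.cvtColor(cv2.imread(f'pics/{n}.png'),cv2.COLOR_BGR2HSV);m=((h[...,0]<8)|(h[...,0]>172))&(h[...,1]>150)&(h[...,2]>60)
  y,x=np.nonzero(m);print(n,len(x),x.mean(),y.mean(),x.min(),x.max(),y.min(),y.max())
"
```

```text
v1 390 275.6307692307692 190.42820512820512 266 285 179 202
v2 417 135.0 190.4916067146283 123 147 179 202
```

View pics/z.png

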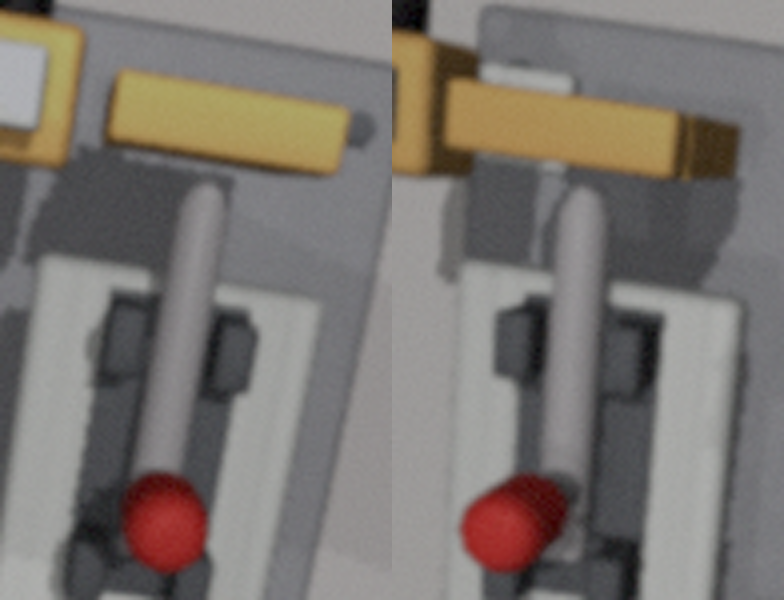

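Run:
```python
from h import *
V1,V2=np.load("v1.npy"),np.load("v2.npy")
u=lambda X,Y,c:np.array([(X+.5)/4-.5+c,(Y+.5)/4-.5+60])
D=dict(TL=((118,72),(55,80)),TR=((350,108),(296,110)),BR=((338,173),(288,178)),BL=((108,140),(51,146)),knobtop=((166,528),(111,532)),tip=((208,192),(193,194)))
for k,(a,b) in D.items():
    a,b=u(*a,235),u(*b,105)
    r=least_squares(lambda P:np.r_[proj("wrist",P,V1)[0]-a,proj("wrist",P,V2)[0]-b],[.56,-.15,.14])
    print(k,r.x.round(4),r.fun.round(2))
```

```text
TL [ 0.584  -0.2047  0.1318] [ 0.   -0.27  0.01  0.28]
TR [ 0.5354 -0.2053  0.1262] [ 0.   -0.12  0.    0.12]
BR [ 0.5356 -0.1917  0.1274] [-0.    0.27 -0.   -0.27]
BL [ 0.584  -0.1914  0.1322] [ 0.   -0.36  0.01  0.36]
knobtop [ 0.5613 -0.1169  0.1498] [-0.    0.38  0.   -0.38]
tip [ 0.5601 -0.1844  0.1114] [ 0.   -0.36  0.01  0.37]
```

Scaled: -0.027 rad / 4 = -0.0068.

```bash
echo '[[0,0,0,-0.025,0],[0,0,0,-0.025,0],[0,0,0,-0.025,0],[0,0,0,-0.025,0],[0,0,0,-0.025,0],[0,0,0,-0.025,0],[0,0,0,-0.025,0],[0,0,0,-0.025,0],[0,0,0,-0.025,0],[0,0,0,-0.025,0],[0,0,0,-0.025,0],[0,0,0,-0.025,0],[0,0,0,-0.025,0],[0,0,0,-0.025,0],[0,0,0,-0.0068,0]]' | python3 nudge.py; echo '[[0.6,-0.8,0,0,0],[0.6,-0.8,0,0,0],[0.2,-0.8,0,0,0],[0,0,0,0,0],[0,0,0,0,0],[0,0,0,0,0]]' | python3 nudge.py; python3 snap.py v3; echo '[[0,0.9,0,0,0],[0,0.9,0,0,0],[0,0.9,0,0,0],[0,0.9,0,0,0],[0,0.9,0,0,0],[0,0.9,0,0,0],[0,0,0,0,0],[0,0,0,0,0],[0,0,0,0,0]]' | python3 nudge.py; python3 snap.py v4
python3 - <<'E'
import numpy as np
from h import *
for n in("v3","v4"):
  V=np.load(n+".npy");print(n,proj("wrist",[[.5614,-.198,.108],[.561,-.116,.15]],V).round(0).tolist())
E
```

```text
t: 12.65
eef_pos: [0.4611, -0.1324, 0.2312]
tool_rot: [0.001, 1.0, 0.0, -0.005]
contact_force: [0.1, -0.3, -0.3]
gripper_width: -0.0
grasp_force: 0.0
t: 13.25
eef_pos: [0.5303, -0.014, 0.2303]
tool_rot: [0.001, 1.0, -0.002, -0.005]
contact_force: [-0.8, -1.2, -0.8]
gripper_width: 0.002
grasp_force: 0.0
[ 0.5303 -0.014   0.2303]
t: 14.2
eef_pos: [0.5295, -0.2823, 0.2307]
tool_rot: [0.0, 1.0, -0.001, -0.005]
contact_force: [0.8, 0.4, -0.1]
gripper_width: -0.003
grasp_force: 0.0
[ 0.5295 -0.2823  0.2307]
v3 [[450.0, 146.0], [383.0, 153.0]]
v4 [[164.0, 145.0], [52.0, 154.0]]
```

```bash
python3 -c "
import cv2,numpy as np
f=lambda n,c,w:cv2.resize(cv2.imread(f'pics/{n}.png')[100:200,c:c+w],None,fx=5,fy=5,interpolation=2)[:, :]
a=f('v3',352,160);b=f('v4',30,160)
a=a[:300];b=b[:300]
cv2.imwrite('pics/z2.png',np.vstack([a,b]))"
```

```text
(no output)
```

View pics/z2.png

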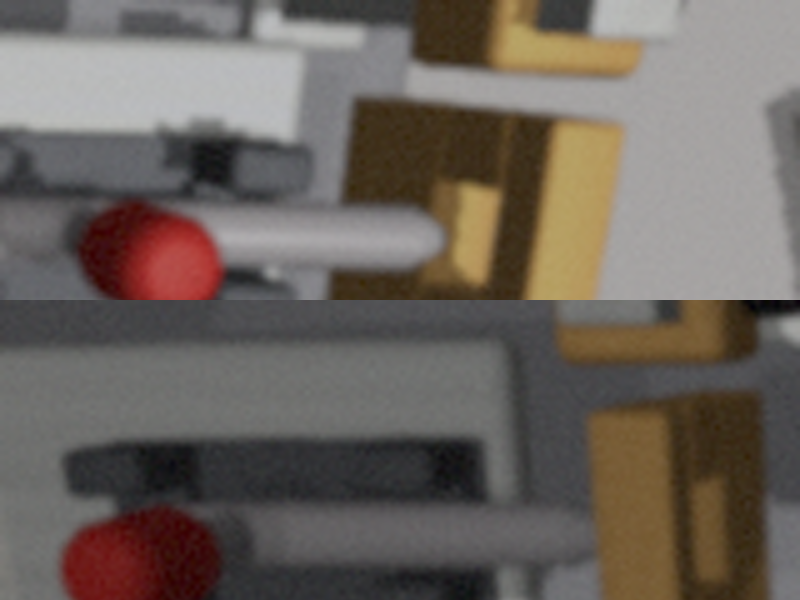

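The upper crop (v3) shows the keeper face clearly: top edge corners at (555,120) and (624,123), hole from about x=430 to 498, rod tip at (443,238). The rod is heading for the upper part of the hole. I'll fit the keeper height over all four views, using the rod height as a reference.

```bash
cat > kfit.py <<'E'
from h import *
V={n:np.load(n+".npy") for n in("v1","v2","v3","v4")}
o={"v1":(4,235,60),"v2":(4,105,60),"v3":(5,352,100),"v4":(5,30,40+60)}
def u(n,X,Y):s,c,r=o[n]; return np.array([(X+.5)/s-.5+c,(Y+.5)/s-.5+r])
K=dict(TL=(.024,-.156,.024),TR=(-.024,-.156,.024),BR=(-.024,-.142,.024),BL=(.024,-.142,.024),
 Ht=(.010,-.142,.010),Hb=(.010,-.142,-.010),FB=(.024,-.142,-.048),GB=(.024,-.156,-.048),Hbt=(.010,-.156,.010))
M=[("v1","TL",118,72),("v1","TR",350,108),("v1","BR",338,173),("v1","BL",108,140),
("v2","TL",55,80),("v2","TR",296,110),("v2","BR",288,178),("v2","BL",51,146),
("v3","BL",555,120),("v3","TL",624,123),("v3","Ht",500,182),("v3","Hb",433,181),("v3","FB",355,98),
("v4","BL",590,112),("v4","TL",672,105),("v4","Hbt",695,180),("v4","GB",762,92)]
U=[u(n,X,Y) for n,_,X,Y in M]
def f(p):
    return np.concatenate([proj("wrist",lift(p[:3],np.array(K[k])+[0,0,p[3]]),V[n])[0]-w for (n,k,_,_),w in zip(M,U)])
r=least_squares(f,[.563,-.05,-.012,.106],loss="soft_l1",x_scale=[.1,.1,.1,.01]);print(r.x.round(4))
print(np.sqrt(np.diag(np.linalg.inv(r.jac.T@r.jac))).round(4))
for m,e in zip(M,f(r.x).reshape(-1,2)):print(m[:2],e.round(1))
for z in(.108,.110,.112):  # predicted sphere/tip pixels for bolt height z
    for y in(-.136,):
        for n in("v3","v4"):
            q=proj("wrist",lift(r.x[:3],[[0,-.0655,z+.0385],[0,-.1355,z],[0,-.1355,z+.003]]),V[n])
            s,c,w=o[n];print(z,n,((q-[c,w]+.5)*s-.5).round(0).tolist())
E
python3 kfit.py
```

```text
[ 0.561  -0.0494 -0.0057  0.1071]
[0.0017 0.0003 0.0114 0.0007]
('v1', 'TL') [-0.  -1.3]
('v1', 'TR') [ 0.5 -0.6]
('v1', 'BR') [0.1 0.6]
('v1', 'BL') [-0.2 -0.5]
('v2', 'TL') [ 0.3 -0.7]
('v2', 'TR') [-2.2 -0.3]
('v2', 'BR') [-1.8  0.1]
('v2', 'BL') [0.3 0.2]
('v3', 'BL') [-0.7  0.1]
('v3', 'TL') [0.4 0. ]
('v3', 'Ht') [-1.4  2.1]
('v3', 'Hb') [ 0.1 -0.2]
('v3', 'FB') [-1.7 -0.7]
('v4', 'BL') [-0.8 -0.2]
('v4', 'TL') [-0.6  1.1]
('v4', 'Hbt') [0.3 1.1]
('v4', 'GB') [ 0.5 -0.9]
0.108 v3 [[143.0, 268.0], [425.0, 239.0], [433.0, 241.0]]
0.108 v4 [[120.0, 272.0], [604.0, 235.0], [598.0, 237.0]]
0.11 v3 [[147.0, 270.0], [431.0, 240.0], [439.0, 243.0]]
0.11 v4 [[113.0, 274.0], [600.0, 236.0], [595.0, 239.0]]
0.112 v3 [[152.0, 272.0], [436.0, 242.0], [445.0, 244.0]]
0.112 v4 [[106.0, 276.0], [597.0, 238.0], [591.0, 240.0]]
```

Careful with the scale: shifts go in shares of 50 mm and turns go in shares of 4 rad. That gives: -0.0385 m is -0.77, 0.0045 m is 0.09.

```bash
echo '[[0.09,-0.77,-0.5,0,0.7],[0.09,-0.77,-0.5,0,0.7],[0.09,-0.77,0,0,0.7],[0.09,-0.77,0,0,0.7],[0.09,-0.77,0,0,0.7],[0.09,-0.77,0,0,0.7],[0.09,-0.77,0,0,0.7],[0.09,-0.77,0,0,0.7],[0,0,0,0,0.7],[0,0,0,0,0.7],[0,0,0,0,0.7]]' | python3 nudge.py
```

```text
t: 15.35
eef_pos: [0.5667, 0.0244, 0.2802]
tool_rot: [0.001, 1.0, -0.001, -0.005]
contact_force: [0.1, -0.2, -0.3]
gripper_width: 0.7
grasp_force: 0.0
```

Scaled: 0.04 m is 0.8, 0.034 m is 0.68.

```bash
echo '[[0,-0.02,0.6,0,0.7],[0,0,0.8,0,0.7],[0,0,0.68,0,0.7],[0,0,0,0,0.7],[0,0,0,0,0],[0,0,0,0,0],[0,0,0,0,0],[0,0,0,0,0],[0,0,0,0,0],[0,0,0,0,0]]' | python3 nudge.py 60; echo '[[-0.31,-0.042,0,0,0],[-0.282,-0.136,0,0,0],[-0.226,-0.216,0,0,0],[-0.148,-0.276,0,0,0],[-0.036,-0.158,0,0,0],[0,0,0,0,0],[0,0,0,0,0],[0,0,0,0,0]]' | python3 nudge.py; echo '[[0,0,0,0,0.7],[0,0,0,0,0.7],[0,0,0,0,0.7],[0,0,-0.6,0,0.7],[0,0,-1,0,0.7],[0,0,-0.4,0,0.7],[0,0,0,0,0.3],[0,0,0,0,0]]' | python3 nudge.py
```

```text
t: 16.35
eef_pos: [0.5675, 0.0256, 0.1785]
tool_rot: [0.0, 1.0, -0.001, -0.003]
contact_force: [-0.6, -1.3, 5.2]
gripper_width: 0.18
grasp_force: 58.5
t: 17.15
eef_pos: [0.5156, 0.0695, 0.1784]
tool_rot: [-0.001, 1.0, -0.001, -0.005]
contact_force: [-5.2, 2.8, 10.9]
gripper_width: 0.184
grasp_force: 60.2
t: 17.95
eef_pos: [0.5169, 0.0675, 0.2763]
tool_rot: [0.001, 1.0, -0.001, -0.005]
contact_force: [0.3, -0.8, -0.3]
gripper_width: 0.366
grasp_force: 0.0
```

Scaled: 0.05 m is 1, 0.0445 m is 0.89.

```bash
echo '[[0.3,0.88,0,0,0],[0.3,0.88,0,0,0],[0.3,0.89,0,0,0],[0,0,0,0,0],[0,0,1,0,0],[0,0,1,0,0],[0,0,0.6,0,0],[0,0,0.24,0,0],[0,0,0,0,0],[0,0,0,0,0],[0,0,0,0,0]]' | python3 nudge.py
python3 - <<'E'
from h import *; import cv2
from snap import *
E
true
```

```text
t: 19.05
eef_pos: [0.5616, -0.0654, 0.136]
tool_rot: [0.001, 1.0, -0.001, -0.004]
contact_force: [-0.1, 0.6, 1.4]
gripper_width: -0.002
grasp_force: 0.0Traceback (most recent call last):
  File "<stdin>", line 2, in <module>
  File "snap.py", line 2, in <module>
    n=sys.argv[1]; o=bot.get_obs(); im=bot.read_camera("wrist"); cv2.imwrite(f"pics/{n}.png",im); np.save(f"{n}.npy",Vwrist(o)); print(np.round(o["eef_pos"],4))
      ~~~~~~~~^^^
IndexError: list index out of range
```

Scaled: 0.01 m is 0.2, 0.005 m is 0.1.

```bash
echo '[[0,0.2,0,0,0],[0,0.2,0,0,0],[0,0.2,0,0,0],[0,0.1,0,0,0],[0,0.1,0,0,0]]' | python3 nudge.py; echo '[[0,0.1,0,0,0],[0,0.1,0,0,0],[0,0,0,0,0]]' | python3 nudge.py; echo '[[0,0.1,0,0,0],[0,0.1,0,0,0],[0,0,0,0,0]]' | python3 nudge.py
```

```text
t: 19.55
eef_pos: [0.56, -0.1062, 0.1344]
tool_rot: [0.001, 1.0, -0.002, -0.005]
contact_force: [-0.0, 0.9, -0.9]
gripper_width: 0.0
grasp_force: 0.0
t: 19.85
eef_pos: [0.5599, -0.1162, 0.1343]
tool_rot: [0.001, 1.0, -0.002, -0.005]
contact_force: [0.0, 0.2, -0.4]
gripper_width: 0.004
grasp_force: 0.0
t: 20.15
eef_pos: [0.5599, -0.1263, 0.1344]
tool_rot: [0.001, 1.0, -0.002, -0.005]
contact_force: [-0.6, -0.1, -0.2]
gripper_width: -0.001
grasp_force: 0.0
```

Run:
```python
from h import *; import cv2
o=bot.get_obs(); V=Vwrist(o)
red=lambda im:(lambda h:((h[...,0]<8)|(h[...,0]>172))&(h[...,1]>150)&(h[...,2]>60))(cv2.cvtColor(im,cv2.COLOR_BGR2HSV))
w=bot.read_camera("wrist");cv2.imwrite("pics/w6.png",w); np.save("w6.npy",V)
t=bot.read_camera("top");s=bot.read_camera("scene");cv2.imwrite("pics/t6.png",t);cv2.imwrite("pics/s6.png",s)
s2=cv2.imread("pics/s2.png"); t0=cv2.imread("pics/top0.png")
for n,im,r in(("wrist",w,(0,384,0,512)),("top",t,(150,190,270,330)),("scene",s,(145,200,225,275)),("scene2",s2,(145,200,225,275)),("top0",t0,(150,190,270,330))):
    y,x=np.nonzero(red(im)[r[0]:r[1],r[2]:r[3]]);print(n,len(x),*( [x.mean()+r[2],y.mean()+r[0],x.min()+r[2],x.max()+r[2]] if len(x) else []))
for y in(-.117,-.137,-.147,-.157):
    P=[[.561,y,.1405]];print(y,proj("wrist",P,V).round(0),proj("scene",P).round(1),proj("top",P).round(1))
```

```text
wrist 670 237.34179104477613 227.04179104477612 224 253
top 0
scene 16 248.125 167.5 247 249
scene2 19 248.1578947368421 167.4736842105263 247 250
top0 23 294.0869565217391 168.30434782608697 292 297
-0.117 [[239. 232.]] [[247.9 167.4]] [[294.5 166.3]]
-0.137 [[275. 232.]] [[250.1 165.3]] [[301.3 166.4]]
-0.147 [[293. 232.]] [[251.2 164.2]] [[304.7 166.5]]
-0.157 [[311. 232.]] [[252.3 163.2]] [[308.2 166.6]]
```

View pics/w6.png

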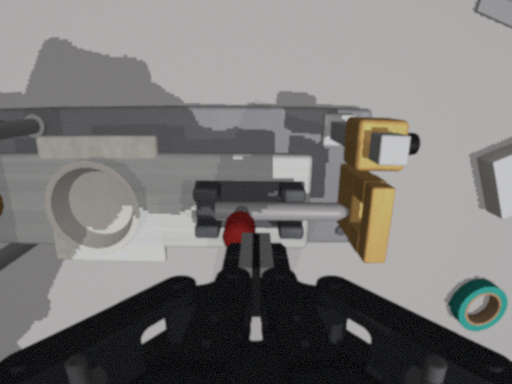

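The view shows the red knob at (238,230), left of the fingertips at columns 240–272. The fingers appear to have gone past the knob without moving it. I'll raise the arm and measure the knob from two clear views.

```bash
cat > red.py <<'E'
from h import *; import cv2,sys
n=sys.argv[1]; o=bot.get_obs(); V=Vwrist(o); im=bot.read_camera("wrist"); cv2.imwrite(f"pics/{n}.png",im); np.save(n+".npy",V)
h=cv2.cvtColor(im,cv2.COLOR_BGR2HSV); m=(((h[...,0]<8)|(h[...,0]>172))&(h[...,1]>150)&(h[...,2]>40)).astype(np.uint8)
N,l,st,c=cv2.connectedComponentsWithStats(m); k=1+np.argmax(st[1:,4]); print(n,np.round(o["eef_pos"],4),st[k],c[k].round(1))
E
echo '[[0,0,-0.6,0,0],[0,0,-0.8,0,0],[0,0,-0.6,0,0],[0,0,0,0,0],[0,0,0,0,0],[0,0,0,0,0]]' | python3 nudge.py; python3 red.py a1; echo '[[0,-0.8,0,0,0],[0,-0.8,0,0,0],[0,-0.8,0,0,0],[0,0,0,0,0],[0,0,0,0,0],[0,0,0,0,0]]' | python3 nudge.py; python3 red.py a2
python3 - <<'E'
from h import *
V1,V2=np.load("a1.npy"),np.load("a2.npy")
for z in(.09,.1,.11):
  for y in(-.117,-.145):
    for V in(V1,V2):
        print(z,y,proj("wrist",[[.561,y,z+.0205],[.561,y,z+.0475-.009]],V).round(0).tolist())
E
```

```text
t: 20.9
eef_pos: [0.5603, -0.1247, 0.2332]
tool_rot: [0.0, 1.0, -0.001, -0.006]
contact_force: [-0.4, -0.9, -0.3]
gripper_width: 0.002
grasp_force: 0.0
a1 [ 0.5603 -0.1247  0.2332] [237 174  20  23 342] [246.6 185.3]
t: 21.55
eef_pos: [0.5609, -0.0065, 0.2335]
tool_rot: [0.001, 1.0, -0.002, -0.006]
contact_force: [-0.1, -1.1, 0.3]
gripper_width: -0.002
grasp_force: 0.0
a2 [ 0.5609 -0.0065  0.2335] [371 175  27  22 396] [383.7 185.5]
0.09 -0.117 [[247.0, 177.0], [247.0, 182.0]]
0.09 -0.117 [[371.0, 178.0], [378.0, 183.0]]
0.09 -0.145 [[277.0, 177.0], [278.0, 182.0]]
0.09 -0.145 [[400.0, 178.0], [408.0, 183.0]]
0.1 -0.117 [[247.0, 180.0], [247.0, 185.0]]
0.1 -0.117 [[375.0, 180.0], [383.0, 186.0]]
0.1 -0.145 [[278.0, 180.0], [279.0, 185.0]]
0.1 -0.145 [[404.0, 180.0], [413.0, 185.0]]
0.11 -0.117 [[247.0, 183.0], [246.0, 188.0]]
0.11 -0.117 [[379.0, 183.0], [387.0, 189.0]]
0.11 -0.145 [[279.0, 183.0], [280.0, 188.0]]
0.11 -0.145 [[409.0, 183.0], [419.0, 189.0]]
```

Scaled: 0.04 m is 0.8, 0.0305 m is 0.61.

```bash
echo '[[0,0.8,0.4,0,0],[0,0.8,0.4,0,0],[0,0.61,0.4,0,0],[0,0,0.1,0,0],[0,0,0,0,0],[0,0,0,0,0],[0,0,0,0,0]]' | python3 nudge.py; echo '[[0,0,0.06,0,0],[0,0,0.06,0,0],[0,0,0.04,0,0],[0,0,0,0,0]]' | python3 nudge.py|head -4;  echo '[[0,0,0.04,0,0],[0,0,0.02,0,0],[0,0,0,0,0]]' | python3 nudge.py|head -4
```

```text
t: 22.3
eef_pos: [0.5611, -0.1147, 0.17]
tool_rot: [0.0, 1.0, -0.001, -0.005]
contact_force: [-0.5, 1.2, 0.1]
gripper_width: -0.002
grasp_force: 0.0
t: 22.7
eef_pos: [0.5601, -0.1155, 0.1609]
tool_rot: [0.001, 1.0, -0.001, -0.006]
contact_force: [-0.0, 1.0, -0.6]
t: 23.0
eef_pos: [0.5602, -0.1158, 0.1581]
tool_rot: [0.001, 1.0, -0.001, -0.005]
contact_force: [0.4, -0.8, 0.1]
```

```bash
python3 red.py a3; echo '[[0,0,0.04,0,0],[0,0,0.04,0,0],[0,0,0,0,0]]' | python3 nudge.py|sed -n 2,4p;  echo '[[0,0,0.04,0,0],[0,0,0.04,0,0],[0,0,0,0,0]]' | python3 nudge.py|sed -n 2,4p; echo '[[0,0,0.04,0,0],[0,0,0.04,0,0],[0,0,0,0,0]]' | python3 nudge.py|sed -n 2,4p; python3 red.py a4
```

```text
a3 [ 0.5602 -0.1158  0.1581] [245 200  26  34 715] [257.6 216.7]
eef_pos: [0.56, -0.1157, 0.1539]
tool_rot: [0.001, 1.0, -0.001, -0.005]
contact_force: [-1.3, -0.8, -0.6]
eef_pos: [0.56, -0.1157, 0.1499]
tool_rot: [0.001, 1.0, -0.001, -0.005]
contact_force: [-1.1, 0.6, -0.4]
eef_pos: [0.5599, -0.1157, 0.146]
tool_rot: [0.001, 1.0, -0.001, -0.005]
contact_force: [-0.1, -0.3, -0.5]
a4 [ 0.5599 -0.1157  0.146 ] [245 205  27  29 634] [257.9 220. ]
```

Scaled: -0.03 m is -0.6, 0.027 m is 0.54.

```bash
echo '[[0,0,-0.6,0,0],[0,-0.5,0,0,0],[0.02,-0.5,0,0,0],[0,0,0.6,0,0],[0,0,0.54,0,0],[0,0,0,0,0],[0,0,0,0,0]]' | python3 nudge.py|sed -n 2,4p; for i in 1; do echo '[[0,0,0.06,0,0],[0,0,0.04,0,0],[0,0,0,0,0]]' | python3 nudge.py|sed -n 2,4p; echo '[[0,0,0.04,0,0],[0,0,0.04,0,0],[0,0,0.04,0,0],[0,0,0,0,0]]' | python3 nudge.py|sed -n 2,4p; done; python3 red.py a5
```

```text
eef_pos: [0.561, -0.0661, 0.1195]
tool_rot: [0.001, 1.0, -0.002, -0.005]
contact_force: [-0.2, -0.4, 0.5]
eef_pos: [0.5613, -0.0659, 0.1148]
tool_rot: [0.001, 1.0, -0.001, -0.005]
contact_force: [-0.3, -0.7, -1.0]
eef_pos: [0.5606, -0.0658, 0.1079]
tool_rot: [0.001, 1.0, -0.001, -0.006]
contact_force: [0.1, 0.2, 0.9]
a5 [ 0.5606 -0.0658  0.1079] [ 342  231   45   48 1518] [363.9 254.4]
```

Scaled: 0.01 m is 0.2, 0.008 m is 0.16.

```bash
echo '[[0,0.2,0,0,0],[0,0.2,0,0,0],[0,0.16,0,0,0],[0,0,0,0,0]]' | python3 nudge.py|sed -n 2,4p; python3 red.py a6; echo '[[0,0.1,0,0,0],[0,0.1,0,0,0]]' | python3 nudge.py|sed -n 2,4p; python3 red.py a7; echo '[[0,0.1,0,0,0],[0,0.1,0,0,0]]' | python3 nudge.py|sed -n 2,4p; python3 red.py a8
```

```text
eef_pos: [0.5608, -0.0959, 0.1084]
tool_rot: [0.001, 1.0, -0.003, -0.005]
contact_force: [1.2, 0.2, 0.0]
a6 [ 0.5608 -0.0959  0.1084] [ 285  230   39   49 1398] [303.8 254.6]
eef_pos: [0.5608, -0.103, 0.1082]
tool_rot: [0.0, 1.0, -0.001, -0.005]
contact_force: [0.4, 4.0, -0.0]
a7 [ 0.5608 -0.103   0.1082] [ 284  231   39   49 1364] [302.9 255. ]
eef_pos: [0.5607, -0.1136, 0.1082]
tool_rot: [0.0, 1.0, -0.001, -0.005]
contact_force: [-0.1, 2.9, -0.2]
a8 [ 0.5607 -0.1136  0.1082] [ 284  231   38   49 1366] [302.9 255. ]
```

Scaled: 0.005 m is 0.1.

```bash
echo '[[0,0.1,0,0,0],[0,0.1,0,0,0]]' | python3 nudge.py|sed -n 2,4p; echo '[[0,0.06,0,0,0],[0,0.06,0,0,0]]' | python3 nudge.py|sed -n 2,4p;  echo '[[0,0.06,0,0,0]]' | python3 nudge.py|sed -n 2,4p; echo '[[0,0.04,0,0,0]]' | python3 nudge.py|sed -n 2,4p;echo '[[0,0.04,0,0,0]]' | python3 nudge.py|sed -n 2,4p
```

```text
eef_pos: [0.5606, -0.124, 0.1082]
tool_rot: [0.001, 1.0, -0.001, -0.005]
contact_force: [-1.1, 1.8, 0.2]
eef_pos: [0.5605, -0.1299, 0.1082]
tool_rot: [0.0, 1.0, -0.001, -0.005]
contact_force: [-0.8, 8.4, 0.1]
eef_pos: [0.5605, -0.13, 0.1081]
tool_rot: [-0.001, 1.0, -0.001, -0.006]
contact_force: [-2.3, 14.6, 3.7]
eef_pos: [0.5605, -0.1301, 0.1081]
tool_rot: [-0.002, 1.0, 0.0, -0.006]
contact_force: [-2.8, 16.7, 6.4]
eef_pos: [0.5604, -0.1303, 0.1081]
tool_rot: [-0.003, 1.0, 0.001, -0.006]
contact_force: [-4.2, 21.7, 6.5]
```

Scaled: -0.05 m is -1, -0.04 m is -0.8.

```bash
echo '[[0,-0.4,0,0,0],[0,-0.5,0,0,0],[0,0,-0.8,0,0],[0,0,-1,0,0],[0,0,-0.72,0,0],[0,0.5,0,0,0],[0,0.66,0,0,0],[0,0,0,0,0],[0,0,0,0,0],[0,0,0,0,0]]' | python3 nudge.py; python3 red.py b1
python3 - <<'E'
from h import *
V=np.load("b1.npy")
for y in(-.147,-.149,-.151,-.153):print(y,proj("wrist",[[.561,y,.141]],V).round(1))
E
```

```text
t: 28.1
eef_pos: [0.5621, -0.1493, 0.2342]
tool_rot: [0.001, 1.0, -0.001, -0.005]
contact_force: [0.3, -0.9, -0.2]
gripper_width: -0.002
grasp_force: 0.0
b1 [ 0.5621 -0.1493  0.2342] [248 177  20  23 337] [257.8 187.9]
-0.147 [[253.  187.9]]
-0.149 [[255.3 187.9]]
-0.151 [[257.6 187.9]]
-0.153 [[260.  187.9]]
```

```bash
python3 -c "
from station import bot
print(bot.hand_in())"
```

```text
the job is handed in; nothing more can be done
None
```

I wound the platform level with the keeper hole, let go of the crank, and pushed the bolt through until it hit a hard stop. The measured travel puts the tip where a fully home bolt should be. The arm is clear of everything, it never went near the timer, tape roll or swab carton, and the job was handed in at about 28 s of the 72 s; no verdict came back.

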